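Shut the garnish box and snap its two toggle latches

TASK

Close the steel garnish box for the night by pushing with the fingers only: first push its open lid fully shut, then push each of the two toggle levers on its front over towards the lid until it snaps past center and its hold-down nose lies over the lid. Do not lift or shove the box, do not raise the lid further, and leave the things standing around it alone. Finish with the robot clear of everything.

Things in the scene. Friction and masses are not known exactly. Their poses are not given: they have to be found in the camera images.
- garnish_box: Loose steel box, 130 mm deep (its x), 170 mm wide (its y), 90 mm high, 2.2 to 3.1 kg, walls 4 mm, standing on the work surface; a tin and a glass stand fixed inside it, below the rim. Origin: centre of its underside. Its own +x axis points from the front face (the side with the two latches, x = -65 mm) to the rear face (the lid's hinge side, x = +65 mm); z is up. The front faces roughly to the robot's left, so its +x points roughly to the robot's right.
- lid (a joint): Hinge of the flat steel lid (132 x 172 x 6 mm, 0.12 kg). Axis along the box's y at x = +65 mm, z = 90 mm in the box frame. 0 = shut flat on the rim (lid top at z = 96 mm), grows as it opens upward, in rad; it starts part open (about 0.6 to 1.0). It is stiff and stays where it is left; about 1 to 2 N at the front edge pushes it down. It does not bounce.
- lid_edge (a point): Middle of the lid's front edge, on its upper face, 130 mm from the hinge.
- latch_near (a joint): Toggle lever nearer the robot, at y = -40 mm in the box frame. 0 = open (handle leans 0.5 rad from upright, away from the lid), 1.1 rad = latched (handle leans 0.6 rad over the lid, nose lying over the lid's edge). An over-center spring drives it away from the middle (0.55) to either end; pushing it off an end takes about 3 to 4 N at the handle, falling to nothing at the middle. Axis along the box's y at x = -82 mm, z = 101 mm in the box frame.
- latch_far (a joint): The same lever farther from the robot, at y = +40 mm in the box frame; same joint values.
- latch_near_tip (a point): Centre of the black cross-grip at the end of the near lever's handle: a round bar, 14 mm thick, 38 mm long along the box's y, 62 mm from the lever's pivot; about 155 mm above the surface when open, 163 mm upright, 152 mm when latched. To flip it, push it along the box's +x by about 40 mm from where it starts; past the middle it snaps over by itself, to 65 mm from its start.
- latch_far_tip (a point): The same point on the far lever. For both: the space in front of the lever and under the grip is free down to the bracket (top at 109 mm), so a finger can reach about 20 mm below the grip's centre and push it with its flat side; pushed with the very end of a finger it may slip or wedge.
- jigger: Steel double-cone jigger, 44 mm across, 74 mm high, standing near the box; not to be disturbed. Origin: centre of its underside.
- tea_glass: Clear straight glass, 62 mm across, 63 mm high, standing near the box; not to be disturbed. Origin: centre of its underside.
- tamper: Coffee tamper with a black handle and steel foot, 58 mm across, 82 mm high, near the box; not to be disturbed. Origin: centre of its underside.
- flask: Small black flask, 57 mm across, 74 mm high, near the box; not to be disturbed. Origin: centre of its underside.

How it is judged:
By the outcome, as a careful person would: the job done as asked, in the order asked, and still so for the second after the job is handed in, with the robot touching nothing.
It also fails if it takes over 48 s, if anything falls off the work surface, if the arm or the gripper's body presses on something with over 40 N, if the wrist force passes 120 N, or if a joint passes its speed limit or range.

ROBOT

A 6-joint arm with a two-finger parallel gripper is mounted at the origin on a cart in front of the work surface, level with it; the furniture and walls round the work are solid. World frame = base frame: x ahead of the robot, y to its left, z up, the work surface at z = 0. Lengths are in mm, angles in rad, forces in N, time in s.
With the tool pointing down it reaches from about 350 to 875 mm from the base axis. Payload 4.2 kg.
Tool frame: the origin (TCP) lies midway between the tips of the shut fingers; the grasp point (between the pads) lies 19 mm behind it (arm.tcp_to_grasp is the distance from the TCP to the grasp point, in mm); z points along the fingers, y is the line along which they close (so a half turn about z gives the same grasp; the last joint's range is limited). The gripper opens to 85 mm and grips with 20 to 120 N. Pads are 22 mm wide; open, the fingers measure 114 mm over their backs; the gripper's body (76 mm by 85 mm) begins 54 mm behind the grasp point. The pads swing forward as they close: fully open they stand 13 mm farther back than shut.
Start: joints at [1.562, 0.385, 0.008, 0, -1.194, -0.259], TCP at [165.35, 602.709, 203.512] pointing down, gripper open.
Joint ranges: [-3.14, 3.14], [-1.21, 2.06], [-1.07, 1.41], [-3.16, 2.05], [-2.99, -0.16], [-3.1, 3.1]. Speed limits (rad/s): [2.79, 2.79, 3.14, 3.14, 3.14, 3.14].

INTERFACE

Orientations are given as a unit quaternion [x, y, z, w].
In Python, from bench import arm gives the robot as it stands.
- The arm moves only by the tool arm_command, never from a script. Its argument "rows" is a list of rows, each a list of 2 entries, a list of its own where there are three numbers: the shift along the tool's x, y, z as a fraction of full scale, then the turn, a rotation vector about the tool's x, y, z as a fraction of full scale. In form: [[[x, y, z], [wx, wy, wz]], ...]. A call has 1 to 5 rows; each row is the pose to reach, as a shift and turn from the pose commanded when the call began, along the tool's axes at that moment, turning the shorter way round; what a row does not reach only later rows make up. Full scale, the value 1, is 0.25 m for a shift and 180 degrees for a turn. A row lasts 1/10 s, in which the tool goes at most 50 mm and 8.59 degrees, less where a joint would pass 70% of its speed; a pose out of reach is approached as far as the arm can. A call with a number of a shift or a turn outside -1 to 1 is refused whole. A call with a gripper value outside its range is refused whole. "grip" is the opening, from 0 (shut) to 1 (fully open), set as the call begins (left out, the last holds). The fingers move at their own pace and stop on an object; the grip force is fixed at half the most. Time passes only in rows, so rows that repeat a pose let the fingers close. It gives the time, the measured TCP pose, the force, the opening and the grip force at its end, in the units of the state.
- arm.read_state(): the state, without advancing time (a new reading comes with each control period).
- arm.get_image(name): name is "side" or "top" or "wrist"; returns (picture, depth): 480x640x3 uint8, blue, green, red; 480x640 float32, mm along the optical axis (not along the pixel's ray), 0 where there is no reading.
- arm.camera_info(name): a dict with "fx", "fy", "cx", "cy" (pixels), "extrinsics" (4x4, takes a point from camera to world coordinates). Camera axes: x right, y down, z forward; pixel columns grow to the right and rows downward; lengths in mm; the calibration is good to about 2 mm. A picture is of the moment at which its call begins: read the wrist's pose just before it. camera_info takes no time and is no camera call; for the wrist camera it gives the pose at the moment of the call.
- arm.job_done(): hands the job in; it is judged then, once.
Trained networks look in the newest picture that a camera, given by its name, has taken for a name from the list of things; names that differ only in an ending like _2 or _b are one class to them, and where a whole thing is asked for, a point or a joint stands for the part that bears it (a point fixed in the world has none). Each returns a list of dicts, best first, with "score" (0 to 1); they miss things now and then, are a little off and sometimes report something else, mostly with a low value. They report only what shows in the picture. A call takes as long as a camera call.
- arm.spot_in(camera, query): "position" ([column, row] in pixels, amid what is visible of it).
The state is a dict: "clock": time; "joints": joint angles; "joint_vel": joint speeds; "joint_efforts": joint torques, N m; "position": TCP position; "ee_rot": TCP orientation; "contact_force": force on the tool from outside, world axes, zero at the start; "wrist_torque": the same for the moment, N m; "gripper_width": finger opening in mm; "grasp_force": force on a finger pad.
Only numpy, scipy, OpenCV 4.12 (cv2) and the standard library are available. Lean on these libraries where they do the work, as an engineer would, in place of code of your own. Each camera call takes 0.05 s, during which the arm holds its last target. There are 200 camera calls.

## Working session

There is one attempt and no reset: what is moved stays moved. The work goes in short steps, Python scripts to look and compute and a tool call to move; the robot and the scene stay as the last step left them, time stands still between calls to the robot, and variables do not carry over. Pictures are saved under pics/ and viewed, at most 10 in all, crops included, and the job is handed in when it is done.

Besides the shell and the picture viewer there is one more tool, called after "Call:" in YAML: its name, and indented under it one key for each argument. arm_command: Moves the arm, as the interface text tells. Shift numbers are shares of 0.25 m and turn numbers shares of 180 degrees, none past 1 either way. Its arguments: {"type":"object","properties":{"rows":{"type":"array","items":{"type":"array"}},"grip":{"type":"number"}},"required":["rows"]}

```bash
mkdir -p pics; cat > h.py <<'E'
import numpy as np, cv2
from bench import arm
from scipy.spatial.transform import Rotation as R
def world(cam,uv,depth,info=None,w=2):
    i=info or arm.camera_info(cam); u,v=int(round(uv[0])),int(round(uv[1]))
    p=depth[max(v-w,0):v+w+1,max(u-w,0):u+w+1]; p=p[p>0]
    if len(p)==0: return None
    d=np.median(p); T=np.array(i["extrinsics"])
    return (T@[(uv[0]-i["cx"])/i["fx"]*d,(uv[1]-i["cy"])/i["fy"]*d,d,1])[:3].round(1)
def plan(pos,rot=None):
    """fractions from current pose to world pos/rot"""
    s=arm.read_state(); r=R.from_quat(s["ee_rot"])
    sh=r.inv().apply(np.array(pos)-s["position"])/250
    t=(r.inv()*rot).as_rotvec()/np.pi if rot is not None else np.zeros(3)
    return sh.round(3),t.round(3)
E
python3 - <<'E'
from h import *
s=arm.read_state(); print(s)
for c in ("top","side"):
    im,d=arm.get_image(c); cv2.imwrite(f"pics/{c}0.png",im); np.save(f"{c}0.npy",d)
    print(c,np.array(arm.camera_info(c)["extrinsics"]).round(2).tolist())
    for q in ("garnish_box","lid_edge","latch_near_tip","latch_far_tip","jigger","tea_glass","tamper","flask"):
        for r in arm.spot_in(c,q)[:2]: print(q,np.round(r["position"]),round(r["score"],2),world(c,r["position"],d))
E
```

```text
{'clock': 0.0, 'joints': array([ 1.56159028e+00,  3.85533398e-01,  6.64100111e-03, -5.28909422e-04,
       -1.19400449e+00, -2.58563102e-01]), 'joint_vel': array([ 0.00030711,  0.00218769,  0.00015639, -0.00143412, -0.00011095,
       -0.00040135]), 'joint_efforts': array([-1.28087442e-03, -3.92286336e+01,  1.88398987e+01,  4.18635383e+00,
       -4.58396549e-03,  3.60597141e-06]), 'position': array([165.18983214, 602.10618836, 202.43713232]), 'ee_rot': array([ 9.91037236e-01, -1.33581559e-01, -1.13284226e-04,  1.07269618e-03]), 'contact_force': array([-0.45775732,  0.01427002,  0.37438601]), 'wrist_torque': array([-0.03894924,  0.01245242,  0.02270948]), 'grasp_force': 0.0, 'gripper_width': 85.73459731805026}
top [[0.04, -0.98, 0.22, 384.29], [-1.0, -0.04, 0.0, 65.82], [0.0, -0.22, -0.98, 940.43], [0.0, 0.0, 0.0, 1.0]]
garnish_box [382. 245.] 0.67 [551.6 -43.1 175.3]
garnish_box [252. 248.] 0.17 [561.3 190.8  58.5]
lid_edge [361. 187.] 0.74 [688.8 -15.9  70.4]
lid_edge [398. 238.] 0.62 [570.6 -75.2 145. ]
latch_near_tip [330. 264.] 0.77 [518.2  43.3 162.4]
latch_far_tip [327. 221.] 0.5 [593.8  50.7 161.6]
latch_far_tip [256. 249.] 0.38 [562.3 185.4  50. ]
jigger [290. 265.] 0.61 [533.6 116.5  41.7]
tea_glass [285. 223.] 0.6 [612.1 130.7  64.1]
tamper [292. 260.] 0.67 [542.8 113.3  44.9]
tamper [362. 185.] 0.58 [691.7 -17.6  78.1]
flask [256. 246.] 0.9 [565.3 183.   59.9]
side [[-0.99, -0.11, 0.07, 511.79], [-0.12, 0.8, -0.58, 585.45], [0.01, -0.59, -0.81, 854.8], [0.0, 0.0, 0.0, 1.0]]
garnish_box [333. 203.] 0.64 [570.6 -94.8   4.5]
lid_edge [334. 158.] 0.91 [569.5 -74.2 144.3]
latch_near_tip [357. 216.] 0.56 [522.1  50.5 161.9]
latch_far_tip [302. 217.] 0.67 [601.8  61.1 159.7]
jigger [338. 292.] 0.6 [539.2 111.8  42.2]
tea_glass [285. 305.] 0.63 [615.4 155.7  62.8]
tamper [254. 218.] 0.7 [698.3 -19.5  35.2]
flask [307. 343.] 0.59 [574.  208.3  52.3]
```

```bash
python3 - <<'E'
import cv2
for c,(x,y) in (("top",(220,140)),("side",(220,110))):
    im=cv2.imread(f"pics/{c}0.png"); cv2.imwrite(f"pics/{c}0c.png",cv2.resize(im[y:y+180,x:x+240] if c=="top" else im[y:y+270,x:x+240] ,None,fx=3 if c=="top" else 2.2,fy=3 if c=="top" else 2.2,interpolation=2))
E
```

```text
(no output)
```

View pics/top0c.png

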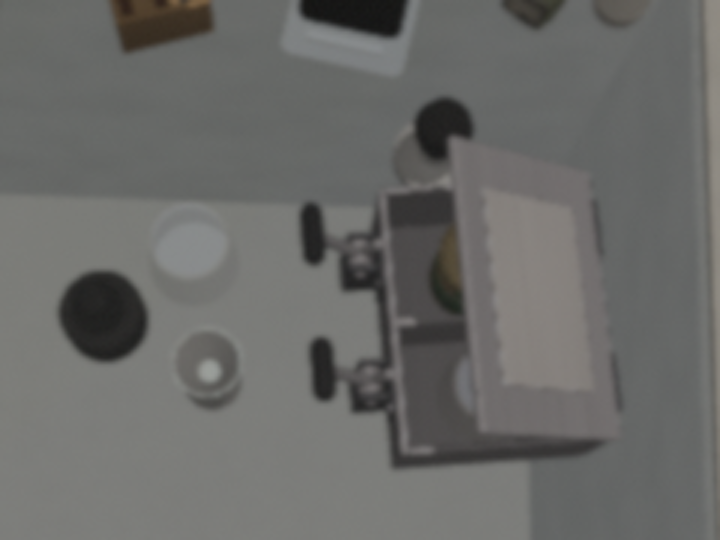

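View pics/side0c.png

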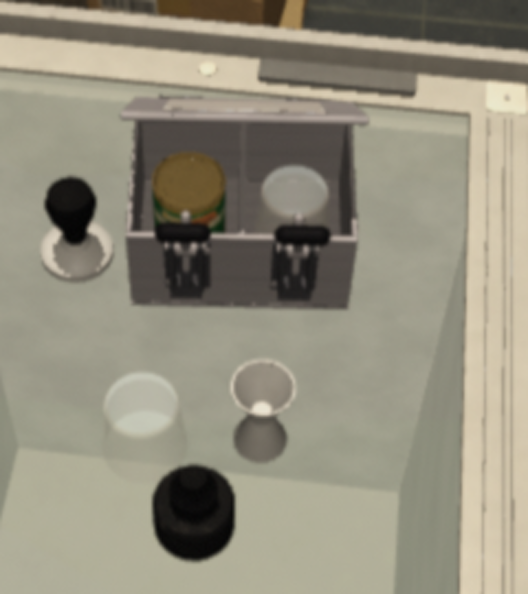

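The top view shows the lid part open, its front edge at about column 370–380, with grips at about (324,218) and (327,263). The tamper is at the box's far side, and the jigger, glass and flask are in front. Next I fit the lid and the grips from depth.

```bash
python3 - <<'E'
from h import *
def cloud(c):
    d=np.load(f"{c}0.npy"); i=arm.camera_info(c); v,u=np.mgrid[:480,:640]
    P=np.stack([(u-i["cx"])/i["fx"]*d,(v-i["cy"])/i["fy"]*d,d,np.ones_like(d)],-1)@np.array(i["extrinsics"]).T
    return P[...,:3][d>0]
C={c:cloud(c) for c in("top","side")}
for c,P in C.items():
    for n,x0,x1 in(("near",480,560),("far",565,640)):
        m=P[(P[:,2]>145)&(P[:,2]<172)&(P[:,1]>25)&(P[:,1]<85)&(P[:,0]>x0)&(P[:,0]<x1)]
        print(c,n,len(m),np.median(m,0).round(1),m.min(0).round(),m.max(0).round())
    m=P[(P[:,2]>105)&(P[:,2]<230)&(P[:,1]>-170)&(P[:,1]<10)&(P[:,0]>440)&(P[:,0]<690)]
    if len(m)>50:
        o=np.median(m,0)
        for _ in range(4):
            n=np.linalg.svd(m-o,full_matrices=False)[2][2]; r=(m-o)@n; k=abs(r)<5; m=m[k]; o=m.mean(0)
        n*=np.sign(n[2]); print(c,"lid",len(m),o.round(),n.round(3),"angle",np.arccos(n[2]).round(2),m.min(0).round(),m.max(0).round())
        for q in (m[:,2].argmax(),m[:,0].argmin(),m[:,0].argmax()): print(m[q].round())
P=np.vstack(list(C.values()))
print("heights map (max z) y rows from 300 to -300; x 300..850")
for y in range(300,-340,-40):
    print(y,[int(P[(abs(P[:,0]-x)<25)&(abs(P[:,1]-y)<20)][:,2].max(initial=-99)) for x in range(350,900,50)])
E
```

```text
top near 175 [520.7  46.8 161.6] [503.  37. 146.] [539.  55. 167.]
top far 161 [599.4  55.5 161.8] [582.  47. 148.] [619.  63. 168.]
top lid 4073 [571. -71. 148.] [ 0.07  -0.659  0.749] angle 0.72 [ 484. -126.  105.] [662. -20. 186.]
[574. -32. 186.]
[484. -39. 181.]
[ 662. -102.  112.]
side near 220 [522.3  51.3 160.3] [504.  42. 153.] [540.  56. 164.]
side far 228 [601.3  59.5 160.3] [583.  49. 151.] [620.  65. 166.]
side lid 1074 [572. -54. 161.] [ 0.067 -0.641  0.764] angle 0.7 [ 485. -118.  105.] [662. -19. 185.]
[552. -31. 185.]
[485. -40. 176.]
[ 662. -100.  112.]
heights map (max z) y rows from 300 to -300; x 300..850
300 [34, 34, 34, 34, 34, 34, 34, 34, 607, 483, 448]
260 [10, 9, 5, 6, 6, 5, 5, 5, 611, 609, 473]
220 [9, 11, 6, 5, 76, 77, 5, 6, 610, 609, 473]
180 [10, 11, 6, 6, 79, 78, 59, 5, 585, 483, 483]
140 [11, 10, 5, 77, 78, 68, 67, 5, 470, 483, 482]
100 [10, 10, 5, 76, 78, 69, 66, 6, 464, 483, 483]
60 [10, 10, 5, 167, 164, 167, 5, 5, 390, 460, 470]
20 [11, 10, 6, 158, 139, 135, 92, 9, 390, 473, 473]
-20 [12, 12, 5, 184, 185, 185, 184, 87, 390, 453, 433]
-60 [12, 11, 8, 183, 181, 176, 170, 84, 390, 390, 390]
-100 [11, 12, 7, 147, 145, 140, 136, 6, 390, 390, 390]
-140 [12, 12, 5, 112, 108, 104, 99, 5, 390, 390, 390]
-180 [11, 10, 6, 5, 6, 6, 6, 6, 390, 390, 390]
-220 [13, 14, 17, 18, 17, 16, 11, 11, 391, 390, 390]
-260 [32, 30, 31, 32, 32, 31, 32, 33, 392, 390, 390]
-300 [31, 30, 30, 29, 30, 32, 29, 30, 391, 391, 391]
```

Call:
arm_command:
  rows:
    - [[0.1, 0.1, -0.09], [0, 0, 0]]
    - [[0.3, 0.25, -0.09], [0, 0, 0]]
    - [[0.56, 0.52, -0.09], [0, 0, 0]]
    - [[0.56, 0.52, -0.09], [0, 0, 0]]
    - [[0.56, 0.52, -0.09], [0, 0, 0]]
  grip: 0

```text
clock: 1.4
position: [267.4, 436.1, 226.7]
ee_rot: [0.991, -0.135, -0.0, 0.0]
contact_force: [-0.3, 0.6, 0.4]
gripper_width: 12.2
grasp_force: 0.0
```

Call:
arm_command:
  rows:
    - [[0.56, 0.52, 0], [0, 0, 0]]
    - [[0.56, 0.52, 0], [0, 0, 0]]
    - [[0.56, 0.52, 0], [0, 0, 0]]
    - [[0.56, 0.52, 0], [0, 0, 0]]
    - [[0.56, 0.52, 0], [0, 0, 0]]

```text
clock: 1.9
position: [367.9, 274.9, 226.3]
ee_rot: [0.991, -0.136, 0.0, 0.0]
contact_force: [0.7, 0.6, 0.6]
gripper_width: 0.2
grasp_force: 0.0
```

Call:
arm_command:
  rows:
    - [[0.56, 0.52, 0], [0, 0, 0]]
    - [[0.56, 0.52, 0], [0, 0, 0]]
    - [[0.56, 0.52, 0], [0, 0, 0]]
    - [[0.56, 0.52, 0], [0, 0, 0]]
    - [[0.56, 0.52, 0], [0, 0, 0]]

```text
clock: 2.4
position: [469.0, 113.1, 225.9]
ee_rot: [0.991, -0.136, 0.0, 0.0]
contact_force: [-0.3, 0.7, 1.0]
gripper_width: -0.2
grasp_force: 0.0
```

Call:
arm_command:
  rows:
    - [[0.57, 0.52, 0], [0, 0, -0.12]]
    - [[0.57, 0.52, 0], [0, 0, -0.12]]
    - [[0.57, 0.52, 0], [0, 0, -0.12]]
    - [[0.57, 0.52, 0], [0, 0, -0.12]]
    - [[0.57, 0.52, 0], [0, 0, -0.12]]

```text
clock: 2.9
position: [572.5, -49.9, 225.1]
ee_rot: [0.999, 0.053, -0.0, 0.0]
contact_force: [-0.6, 0.3, -0.1]
gripper_width: -0.0
grasp_force: 0.0
```

```bash
python3 - <<'E'
from h import *
s=arm.read_state(); print(s["position"],R.from_quat(s["ee_rot"]).as_matrix().round(3))
print(plan([572,-50,190]))
E
```

```text
[572.45710433 -49.8559974  225.12613243] [[ 0.994  0.106 -0.   ]
 [ 0.106 -0.994 -0.001]
 [-0.     0.001 -1.   ]]
(array([-0.002,  0.   ,  0.141]), array([0., 0., 0.]))
```

Call:
arm_command:
  rows:
    - [[0, 0, 0.12], [0, 0, 0]]
    - [[0, 0, 0.2], [0, 0, 0]]
    - [[0, -0.01, 0.24], [0, 0, 0]]
    - [[0, -0.03, 0.28], [0, 0, 0]]
    - [[0, -0.05, 0.32], [0, 0, 0]]

```text
clock: 3.4
position: [569.6, -33.9, 146.4]
ee_rot: [0.998, 0.055, 0.001, 0.0]
contact_force: [-0.3, -0.0, 1.0]
gripper_width: 0.0
grasp_force: 0.4
```

Call:
arm_command:
  rows:
    - [[0, -0.01, 0.04], [0, 0, 0]]
    - [[0, -0.02, 0.08], [0, 0, 0]]
    - [[0, -0.03, 0.12], [0, 0, 0]]
    - [[0, -0.04, 0.15], [0, 0, 0]]
    - [[0, -0.04, 0.18], [0, 0, 0]]

```text
clock: 3.9
position: [567.7, -25.0, 100.4]
ee_rot: [0.999, 0.055, -0.0, -0.0]
contact_force: [-1.0, -0.7, 1.8]
gripper_width: -0.4
grasp_force: 0.4
```

Call:
arm_command:
  rows:
    - [[0, 0, 0.01], [0, 0, 0]]
    - [[0, 0, 0.02], [0, 0, 0]]
    - [[0, 0, 0.024], [0, 0, 0]]
    - [[0, 0, 0.024], [0, 0, 0]]

```text
clock: 4.3
position: [567.8, -25.3, 95.0]
ee_rot: [0.999, 0.054, 0.0, 0.0]
contact_force: [0.9, -0.2, -0.3]
gripper_width: -0.3
grasp_force: 0.0
```

Call:
arm_command:
  rows:
    - [[0, 0, 0.008], [0, 0, 0]]
    - [[0, 0, 0.012], [0, 0, 0]]
    - [[0, 0, 0.012], [0, 0, 0]]

```text
clock: 4.6
position: [567.9, -25.2, 92.0]
ee_rot: [0.999, 0.055, 0.0, -0.0]
contact_force: [0.0, -0.1, 0.5]
gripper_width: 0.2
grasp_force: 0.1
```

```bash
python3 - <<'E'
from h import *
s=arm.read_state(); print(s["position"],s["contact_force"])
im,d=arm.get_image("side"); a=im[110:310,220:460]; im2,d2=arm.get_image("top"); b=im2[140:340,220:460]
cv2.imwrite("pics/1.png",cv2.resize(np.hstack([a,b]),(800,333)))
for c,uv,dd in (("side",(330,190),d),("side",(310,180),d),("top",(395,245),d2)): print(world(c,uv,dd))
E
```

```text
[567.88929644 -25.23560948  92.02585871] [ 0.02032292 -0.07167139  0.52295453]
[568.4 -10.9 140.5]
[605.5 -51.2 112.3]
[566.8 -76.6 108.3]
```

View pics/1.png

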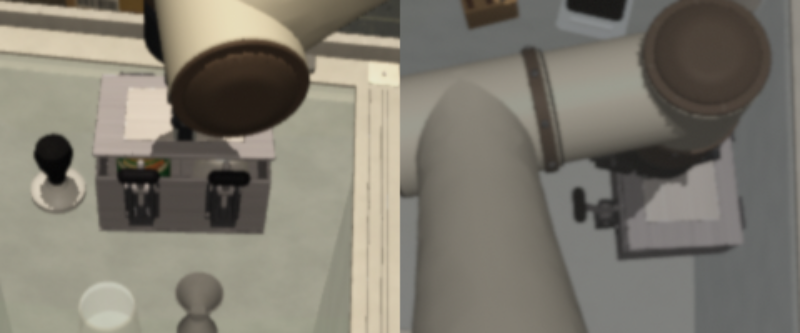

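The side view shows the lid still slightly open, with a gap behind the grips (front edge at crop row 155). I'll fit its plane and compare it with the TCP.

```bash
cat >> h.py <<'E'
def cloud(c,d=None):
    if d is None: d=arm.get_image(c)[1]
    i=arm.camera_info(c); v,u=np.mgrid[:480,:640]
    P=np.stack([(u-i["cx"])/i["fx"]*d,(v-i["cy"])/i["fy"]*d,d,np.ones_like(d)],-1)@np.array(i["extrinsics"]).T
    return P[...,:3][d>0]
def box(P):
    q=P-[573,-58,0]; return np.stack([q@[.106,-.994,0],q@[.994,.106,0],P[:,2]],-1)
def prof():
    for c in("side","top"):
        B=box(cloud(c))
        for n,a,b in(("farstrip",60,80),("nearstrip",-80,-60)):
            print(c,n,[(x,round(float(np.median(m)),1),len(m)) for x in range(-75,70,15) if len(m:=B[(abs(B[:,0]-x)<5)&(B[:,1]>a)&(B[:,1]<b)&(B[:,2]>85)&(B[:,2]<200)][:,2])>3])
E
python3 - <<'E'
from h import *
prof()
i=arm.camera_info("side"); T=np.linalg.inv(np.array(i["extrinsics"])); p=T@[567.9,-25.2,92,1]; print("tcp px",p[:2]/p[2]*[i["fx"],i["fy"]]+[i["cx"],i["cy"]])
E
```

```text
side farstrip [(-60, 121.4, 92), (-45, 120.8, 53), (-30, 117.4, 48), (-15, 114.3, 52), (0, 111.1, 43), (15, 107.4, 46), (30, 104.3, 50), (45, 101.1, 39), (60, 97.6, 38)]
side nearstrip [(-60, 122.3, 91), (-45, 120.9, 49), (-30, 117.4, 42)]
top farstrip []
top nearstrip [(-60, 122.6, 62), (-45, 122.5, 61), (-30, 118.7, 61), (-15, 115.5, 62), (0, 112.0, 58), (15, 108.7, 60), (30, 105.1, 57), (45, 101.9, 60), (60, 98.8, 58)]
tcp px [330.76812815 202.5029472 ]
```

```bash
python3 - <<'E'
from h import *
im,d=arm.get_image("side"); a=cv2.resize(im[150:220,280:380],(800,560),interpolation=2); a=a[:, :]
w,dw=arm.get_image("wrist")
cv2.imwrite("pics/2.png",np.hstack([cv2.resize(a,(400,280)),cv2.resize(w,(400,280))]))
for uv in((331,185),(331,188),(331,191),(331,194),(331,197)): print(uv,world("side",uv,d,w=0))
s=arm.read_state(); print(s["joints"],s["position"],s["gripper_width"],s["grasp_force"],s["contact_force"])
E
```

```text
(331, 185) [548.2 193.4 393.2]
(331, 188) [566.9 -10.6 145.9]
(331, 191) [567.3 -16.6 131.5]
(331, 194) [566.8 -12.  129.7]
(331, 197) [566.9 -14.8 118.9]
[ 2.40596989e-01  3.94198834e-01 -2.84113895e-01 -4.74000294e-06
 -8.92481714e-01  1.43941947e+00] [567.75554493 -25.23961391  92.00302936] 0.3404319744936835 0.09994240925152553 [-0.00397913  0.20022171  0.02591709]
```

View pics/2.png

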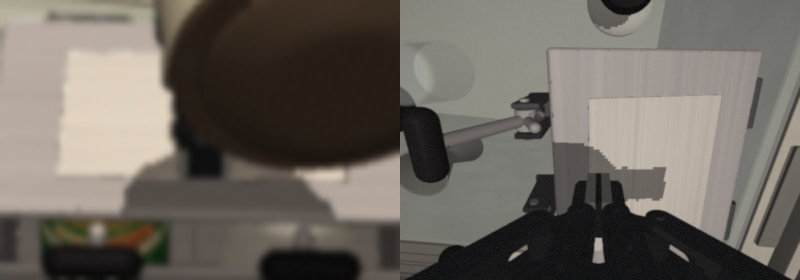

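The side crop shows the fingertip meeting the lid at about z=118, though the reported TCP is 92. I'll cross-check with the wrist camera's depth.

```bash
python3 - <<'E'
from h import *
im,d=arm.get_image("wrist")
B=box(cloud("wrist",d))
for n,a,b in(("far",55,80),("mid",18,35)):
    print(n,[(x,round(float(np.median(m)),1),len(m)) for x in range(-75,70,15) if len(m:=B[(abs(B[:,0]-x)<5)&(B[:,1]>a)&(B[:,1]<b)&(B[:,2]>70)&(B[:,2]<200)][:,2])>3])
t=B[(abs(B[:,1]-105)<10)&(abs(B[:,0]+20)<40)]; print("table",np.median(t,0))
i=arm.camera_info("wrist");T=np.array(i["extrinsics"]); print(T.round(2))
p=np.linalg.inv(T)@[567.8,-25.2,92,1]; print("tcp px",p[:2]/p[2]*[i["fx"],i["fy"]]+[i["cx"],i["cy"]],p[2])
# finger points near the tcp
c=B[(abs(B[:,0]+33)<22)&(abs(B[:,1])<14)]; print(len(c),np.sort(c[:,2])[[0,20,100]], np.percentile(c[:,2],[1,5,25,50]))
E
```

```text
far [(-60, 123.2, 951), (-45, 120.9, 2284), (-30, 117.6, 2142), (-15, 114.3, 2009), (0, 111.0, 1862), (15, 107.6, 1766), (30, 104.3, 1658), (45, 101.0, 1562), (60, 97.6, 1456)]
mid [(-75, 107.2, 527), (-60, 123.2, 484), (-45, 120.9, 1194), (-30, 118.3, 1147), (-15, 115.0, 1069), (0, 111.6, 996), (15, 108.3, 935), (30, 105.0, 894), (45, 101.5, 804), (60, 97.6, 783)]
table [-17.66861031 106.86306362   0.547865  ]
[[ 1.1000e-01 -9.4000e-01 -3.1000e-01  6.4765e+02]
 [-9.9000e-01 -1.0000e-01 -3.0000e-02 -1.7440e+01]
 [ 0.0000e+00  3.1000e-01 -9.5000e-01  2.6217e+02]
 [ 0.0000e+00  0.0000e+00  0.0000e+00  1.0000e+00]]
tcp px [314.91885943 286.42642343] 186.74477264205802
18477 [112.61713517 113.53829989 114.00931977] [114.28612449 115.74503659 131.76144976 164.37542415]
```

Call:
arm_command:
  rows:
    - [[0, 0, 0.01], [0, 0, 0]]
    - [[0, 0, 0.02], [0, 0, 0]]
    - [[0, 0, 0.03], [0, 0, 0]]
    - [[0, 0, 0.04], [0, 0, 0]]

```text
clock: 5.35
position: [567.7, -25.2, 81.7]
ee_rot: [0.999, 0.055, -0.0, -0.0]
contact_force: [0.1, 0.1, 0.8]
gripper_width: -0.5
grasp_force: 0.4
```

```bash
python3 - <<'E'
from h import *
prof(); print(arm.read_state()["contact_force"])
E
```

```text
side farstrip [(-60, 110.1, 107), (-45, 110.4, 55), (-30, 108.3, 55), (-15, 106.3, 55), (0, 104.5, 47), (15, 102.3, 52), (30, 100.8, 45), (45, 99.1, 48), (60, 97.0, 49)]
side nearstrip [(-60, 110.3, 104), (-45, 110.3, 60), (-30, 108.3, 17)]
top farstrip []
top nearstrip [(-60, 111.6, 65), (-45, 110.6, 61), (-30, 109.1, 58), (-15, 107.5, 58), (0, 105.2, 61), (15, 103.5, 58), (30, 101.9, 57), (45, 100.0, 59), (60, 98.0, 56)]
[ 0.05646738  0.42466902 -0.53569107]
```

Call:
arm_command:
  rows:
    - [[0, 0, 0.012], [0, 0, 0]]
    - [[0, 0, 0.024], [0, 0, 0]]
    - [[0, 0, 0.036], [0, 0, 0]]
    - [[0, 0, 0.044], [0, 0, 0]]

```text
clock: 5.85
position: [567.7, -25.2, 70.7]
ee_rot: [0.999, 0.055, -0.0, -0.0]
contact_force: [0.5, 0.4, 0.9]
gripper_width: -0.2
grasp_force: 0.4
```

Call:
arm_command:
  rows:
    - [[0, 0, 0.008], [0, 0, 0]]
    - [[0, 0, 0.012], [0, 0, 0]]
    - [[0, 0, 0.016], [0, 0, 0]]

```text
clock: 6.15
position: [567.8, -25.2, 68.2]
ee_rot: [0.998, 0.055, -0.0, 0.0]
contact_force: [-5.0, 2.4, 13.0]
gripper_width: 0.5
grasp_force: 5.8
```

```bash
python3 - <<'E'
from h import *
prof(); print(arm.read_state()["contact_force"])
E
```

```text
side farstrip [(-60, 95.1, 87), (-45, 96.3, 61), (-30, 95.7, 64), (-15, 95.8, 57), (0, 96.1, 56), (15, 96.0, 56), (30, 96.1, 53), (45, 96.3, 49), (60, 96.1, 46)]
side nearstrip [(-60, 95.1, 81), (-45, 95.8, 63)]
top farstrip []
top nearstrip [(-60, 97.2, 53), (-45, 97.0, 58), (-30, 96.9, 59), (-15, 97.2, 59), (0, 97.1, 62), (15, 97.4, 57), (30, 97.2, 60), (45, 97.3, 58), (60, 96.7, 62)]
[-3.11693418  1.41016414  6.76108033]
```

Call:
arm_command:
  rows:
    - [[0, 0, -0.1], [0, 0, 0]]
    - [[0, 0, -0.28], [0, 0, 0]]
    - [[0, 0, -0.45], [0, 0, 0]]
    - [[-0.06, -0.2, -0.45], [0, 0, 0]]
    - [[-0.1, -0.35, -0.45], [0, 0, 0]]

```text
clock: 6.75
position: [533.4, 59.6, 180.9]
ee_rot: [0.999, 0.053, 0.001, -0.001]
contact_force: [0.3, -0.2, -0.5]
gripper_width: -0.5
grasp_force: 0.0
```

Call:
arm_command:
  rows:
    - [[-0.05, -0.1, 0], [0, 0, 0]]
    - [[-0.05, -0.16, 0], [0, 0, 0]]
    - [[-0.05, -0.16, 0], [0, 0, 0]]

```text
clock: 7.05
position: [516.6, 98.8, 179.6]
ee_rot: [0.998, 0.056, 0.0, -0.0]
contact_force: [-0.1, -0.4, -0.2]
gripper_width: 0.3
grasp_force: 0.0
```

```bash
python3 - <<'E'
from h import *
s=arm.read_state(); print(s["position"],box(s["position"][None]))
im,d=arm.get_image("side"); im2,_=arm.get_image("wrist"); P=cloud("side",d); B=box(P); m=B[(B[:,1]>-75)&(B[:,1]<-5)&(B[:,0]<-130)&(B[:,0]>-190)&(B[:,2]>130)&(B[:,2]<260)]
for z in range(130,260,10):
    q=m[abs(m[:,2]-z)<5]
    if len(q)>2: print(z,len(q),q.min(0).round(),q.max(0).round())
for n in("near","far"):
    for c in("side","wrist"): print(n,c,[(np.round(r["position"]),round(r["score"],2)) for r in arm.spot_in(c,f"latch_{n}_tip")[:2]])
for y0 in(-40,40):
    q=B[(abs(B[:,1]-y0)<19)&(B[:,0]<-95)&(B[:,0]>-130)&(B[:,2]>150)&(B[:,2]<168)]; print(y0,len(q),np.median(q,0) if len(q) else 0, q[:,1].min() if len(q) else 0,q[:,1].max() if len(q) else 0)
cv2.imwrite("pics/3.png",np.hstack([cv2.resize(im[110:310,220:460],(400,333)),cv2.resize(im2,(400,333))]))
E
```

```text
[516.63183688  98.77885843 179.64404474] [[-161.81321058  -39.41139515  179.64404474]]
210 15 [-170.  -49.  208.] [-167.  -28.  214.]
220 62 [-177.  -49.  215.] [-157.  -27.  225.]
230 28 [-177.  -45.  225.] [-174.  -32.  232.]
250 4 [-176.  -28.  252.] [-172.  -26.  254.]
near side [(array([351., 215.]), 0.4)]
near wrist [(array([419., 256.]), 0.66)]
far side [(array([305., 217.]), 0.53)]
far wrist [(array([437., 108.]), 0.91)]
-40 53 [-113.54094746  -26.20218848  159.93445667] -30.680523319222456 -21.810335200152714
40 229 [-114.00467554   40.86483691  160.20133393] 21.99720502195628 58.70241551849902
```

View pics/3.png

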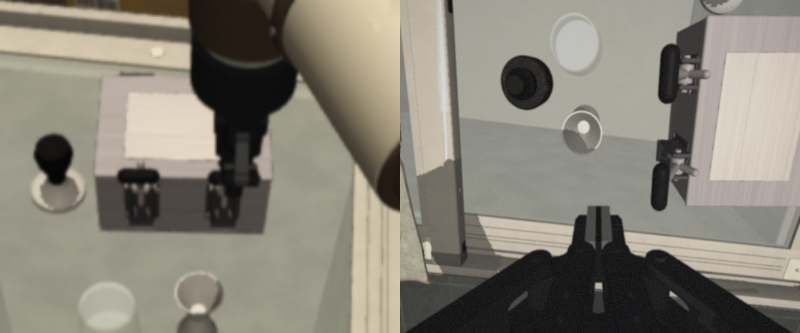

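Call:
arm_command:
  rows:
    - [[0, 0, 0.12], [0, 0, 0]]
    - [[0, 0, 0.22], [0, 0, 0]]
    - [[0, 0, 0.28], [0, 0, 0]]
    - [[0, 0.04, 0.28], [0, 0, 0]]
    - [[0, 0.08, 0.28], [0, 0, 0]]

```text
clock: 7.85
position: [519.3, 76.5, 109.8]
ee_rot: [0.999, 0.055, 0.0, 0.0]
contact_force: [0.3, -0.4, 0.6]
gripper_width: -0.1
grasp_force: 0.0
```

Call:
arm_command:
  rows:
    - [[0, 0.03, 0], [0, 0, 0]]
    - [[0, 0.06, 0], [0, 0, 0]]
    - [[0, 0.09, 0], [0, 0, 0]]
    - [[0, 0.12, 0], [0, 0, 0]]

```text
clock: 8.25
position: [523.7, 47.9, 111.3]
ee_rot: [0.999, 0.055, 0.002, -0.001]
contact_force: [0.2, 2.1, 1.6]
gripper_width: 0.1
grasp_force: 1.2
```

Call:
arm_command:
  rows:
    - [[0, 0.03, 0], [0, 0, 0]]
    - [[0, 0.06, 0], [0, 0, 0]]
    - [[0, 0.08, 0], [0, 0, 0]]

```text
clock: 8.55
position: [523.6, 26.5, 109.1]
ee_rot: [0.999, 0.054, -0.001, 0.0]
contact_force: [-0.2, 0.5, -0.2]
gripper_width: -0.4
grasp_force: 0.0
```

```bash
cat >> h.py <<'E'
def grips():
    s=arm.read_state(); print("tcp box",box(s["position"][None]).round(1),s["contact_force"].round(1),s["clock"])
    for c in("side","top","wrist"):
        B=box(cloud(c))
        for y0 in(-40,40):
            q=B[(abs(B[:,1]-y0)<22)&(B[:,0]<-30)&(B[:,0]>-130)&(B[:,2]>148)&(B[:,2]<172)]; print(c,y0,len(q),np.percentile(q,[5,50,95],0).round().tolist() if len(q) else 0)
E
python3 -c "
from h import *
grips()"
```

```text
tcp box [[-89.3 -40.2 109.1]] [-0.2  0.5 -0.2] 8.55
side -40 77 [[-104.0, -46.0, 148.0], [-102.0, -37.0, 154.0], [-47.0, -22.0, 160.0]]
side 40 230 [[-118.0, 25.0, 154.0], [-114.0, 41.0, 160.0], [-107.0, 56.0, 163.0]]
top -40 59 [[-51.0, -58.0, 154.0], [-45.0, -52.0, 158.0], [-40.0, -46.0, 161.0]]
top 40 0 0
wrist -40 5816 [[-99.0, -46.0, 150.0], [-51.0, -32.0, 158.0], [-41.0, -24.0, 168.0]]
wrist 40 6315 [[-115.0, 24.0, 157.0], [-108.0, 40.0, 161.0], [-103.0, 55.0, 163.0]]
```

Call:
arm_command:
  rows:
    - [[0, -0.13, 0], [0, 0, 0]]
    - [[0, -0.264, 0], [0, 0, 0]]
    - [[0, -0.264, 0], [0, 0, 0]]
    - [[0.16, -0.264, 0], [0, 0, 0]]
    - [[0.32, -0.264, 0], [0, 0, 0]]

```text
clock: 9.2
position: [596.8, 102.4, 109.8]
ee_rot: [0.998, 0.055, -0.0, 0.0]
contact_force: [1.5, 0.5, 0.5]
gripper_width: -0.0
grasp_force: 0.0
```

Call:
arm_command:
  rows:
    - [[0, 0, 0], [0, 0, 0]]
    - [[0, 0.04, 0], [0, 0, 0]]
    - [[0, 0.08, 0], [0, 0, 0]]

```text
clock: 9.5
position: [597.5, 81.2, 109.1]
ee_rot: [0.999, 0.055, -0.001, 0.0]
contact_force: [-0.5, -1.2, -0.3]
gripper_width: -0.1
grasp_force: 0.0
```

Call:
arm_command:
  rows:
    - [[0, 0.03, 0], [0, 0, 0]]
    - [[0, 0.06, 0], [0, 0, 0]]
    - [[0, 0.09, 0], [0, 0, 0]]
    - [[0, 0.12, 0], [0, 0, 0]]

```text
clock: 9.9
position: [602.1, 52.1, 110.6]
ee_rot: [0.999, 0.055, 0.001, -0.0]
contact_force: [0.5, 1.7, 1.4]
gripper_width: 0.3
grasp_force: 0.8
```

Call:
arm_command:
  rows:
    - [[0, 0.03, 0], [0, 0, 0]]
    - [[0, 0.06, 0], [0, 0, 0]]
    - [[0, 0.07, 0], [0, 0, 0]]

```text
clock: 10.2
position: [603.3, 33.6, 109.0]
ee_rot: [0.999, 0.054, -0.001, 0.0]
contact_force: [0.8, -0.1, 1.1]
gripper_width: -0.2
grasp_force: 0.0
```

```bash
python3 -c "
from h import *
grips()"
```

```text
tcp box [[-87.8  39.8 109. ]] [ 0.8 -0.1  1.1] 10.2
side -40 0 0
side 40 10 [[-103.0, 45.0, 148.0], [-102.0, 47.0, 150.0], [-94.0, 51.0, 156.0]]
top -40 170 [[-52.0, -57.0, 153.0], [-46.0, -41.0, 159.0], [-40.0, -25.0, 162.0]]
top 40 116 [[-95.0, 22.0, 150.0], [-48.0, 30.0, 158.0], [-40.0, 37.0, 166.0]]
wrist -40 0 0
wrist 40 5774 [[-98.0, 35.0, 150.0], [-51.0, 48.0, 158.0], [-41.0, 56.0, 169.0]]
```

Both levers have flipped. Now I back off and rise clear.

Call:
arm_command:
  rows:
    - [[0, -0.1, 0], [0, 0, 0]]
    - [[0, -0.24, 0], [0, 0, 0]]
    - [[0, -0.26, -0.2], [0, 0, 0]]
    - [[0, -0.26, -0.4], [0, 0, 0]]
    - [[0, -0.26, -0.5], [0, 0, 0]]

```text
clock: 10.85
position: [598.5, 100.7, 239.5]
ee_rot: [0.998, 0.056, 0.004, -0.0]
contact_force: [0.9, -0.6, 0.4]
gripper_width: 0.1
grasp_force: 0.0
```

Call:
arm_command:
  rows:
    - [[-0.1, -0.2, -0.1], [0, 0, 0]]
    - [[-0.2, -0.4, -0.1], [0, 0, 0]]
    - [[-0.3, -0.6, -0.1], [0, 0, 0]]
    - [[-0.3, -0.7, -0.1], [0, 0, 0]]
    - [[-0.3, -0.7, -0.1], [0, 0, 0]]

```text
clock: 11.35
position: [501.3, 269.8, 259.5]
ee_rot: [0.998, 0.058, 0.0, -0.001]
contact_force: [-0.4, 0.2, -0.3]
gripper_width: 0.0
grasp_force: 0.0
```

```bash
python3 - <<'E'
from h import *
grips(); prof()
a=arm.get_image("side")[0][110:350,200:480]; b=arm.get_image("top")[0][120:360,200:480]
cv2.imwrite("pics/4.png",cv2.resize(np.hstack([a,b]),(800,343)))
E
```

```text
tcp box [[-333.5  -36.5  259.5]] [-0.4  0.2 -0.3] 11.35
side -40 0 0
side 40 211 [[-53.0, 24.0, 149.0], [-49.0, 40.0, 157.0], [-43.0, 56.0, 160.0]]
top -40 168 [[-52.0, -57.0, 154.0], [-46.0, -41.0, 159.0], [-40.0, -25.0, 162.0]]
top 40 159 [[-52.0, 23.0, 153.0], [-46.0, 38.0, 159.0], [-39.0, 54.0, 161.0]]
wrist -40 0 0
wrist 40 0 0
side farstrip [(-60, 95.2, 97), (-45, 95.8, 60), (-30, 96.3, 61), (-15, 95.8, 55), (0, 96.5, 49), (15, 96.1, 52), (30, 95.6, 49), (45, 96.0, 51), (60, 96.1, 55)]
side nearstrip []
top farstrip [(-60, 96.8, 49), (-45, 96.8, 33), (-30, 97.2, 38), (-15, 97.3, 56), (0, 97.5, 52), (15, 97.1, 51), (30, 96.8, 55), (45, 97.2, 53), (60, 96.9, 53)]
top nearstrip [(-60, 97.0, 56), (-45, 97.3, 60), (-30, 97.3, 59), (-15, 97.5, 56), (0, 97.5, 59), (15, 96.6, 60), (30, 96.7, 63), (45, 97.1, 56), (60, 96.6, 59)]
```

View pics/4.png

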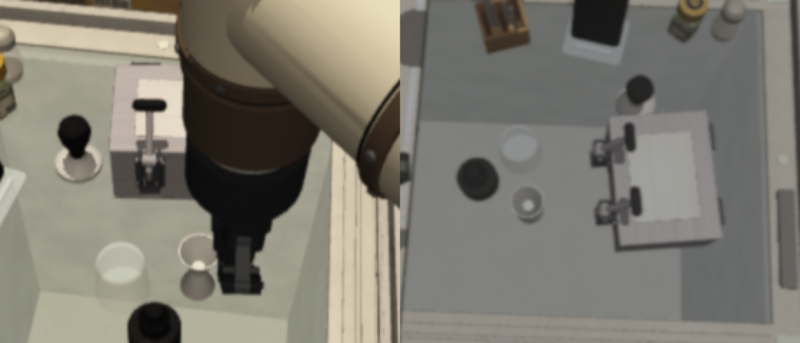

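The picture shows the lid flat and both levers over it, with grips at crop (629,137) and (634,200). The other things are undisturbed and the arm is clear.

```bash
python3 -c "
from bench import arm
print(arm.job_done())"
```

```text
the job is handed in; nothing more can be done
None
```

The lid is shut and both latches have snapped over it; in the last camera images the things around the box looked undisturbed and the arm stood clear, and I handed the job in at about 11.5 s.

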